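# Fit the retaining clip on the pivot pin with the clip fork

## Robot

A 6-joint arm with a two-finger parallel gripper is mounted at the origin on the work surface. World frame = base frame: x ahead of the robot, y to its left, z up, the work surface at z = 0. Lengths are in m, angles in degrees, forces in N, time in s.
With the tool pointing down it reaches from about 0.25 to 0.725 m from the base axis. Payload 9.7 kg.
Tool frame: the origin (TCP) lies midway between the tips of the shut fingers; the grasp point (between the pads) lies 19 mm behind it; z points along the fingers, y is the line along which they close (so a half turn about z gives the same grasp; the last joint's range is limited). The gripper opens to 85 mm and grips with 20 to 120 N. Pads are 22 mm wide; open, the fingers measure 114 mm over their backs; the gripper's body (76 mm by 85 mm) begins 54 mm behind the grasp point. The pads swing forward as they close: fully open they stand 13 mm farther back than shut.
Start: joints at [72.995, 4.979, 10.078, 95.1, 0, 90], TCP at [0.161, 0.526, 0.231] pointing down, gripper open.
Joint ranges: [-179.16, 179.16], [-48.56, 103.87], [-65.8, 70.77], [-126.05, 130.52], [-82.76, 87.17], [-180, 180]. Speed limits (degrees/s): [127.2, 127.2, 147.25, 180, 180, 180].

## Interface

Orientations are given as [roll, pitch, yaw] about the fixed x, y, z axes, in that order (R = Rz(yaw) Ry(pitch) Rx(roll)).
In Python, from workcell import bot gives the robot as it stands. The module is installed in compiled form; this text tells all that it offers.
- The arm moves only by the tool send_rows, never from a script. Its argument "moves" is one flat list of numbers, 7 for each row, row after row: the shift along the world's x, y, z normalised to -1 to 1, where 1 is 0.025 m, then the turn, a rotation vector about the world's x, y, z normalised to -1 to 1, where 1 is 0.15 rad, then the closure, from -1 (fully open) to 1 (shut), so that 0 is half open. A call has 1 to 8 rows; each row shifts and turns the commanded pose from where the row before left it; what a row does not reach is not made up. A row lasts 1/8 s, in which the tool goes at most 62.5 mm and 10.7 degrees, less where a joint would pass 70% of its speed; a pose out of reach is approached as far as the arm can. A call with a number of a shift or a turn outside -1 to 1 is refused whole. A call with a gripper value outside its range is refused whole. The fingers move at their own pace and stop on an object; "squeeze" is the grip in N (left out, the last holds). Time passes only in rows, so rows that do not move let the fingers close. It gives the time, the measured TCP pose, the force, the opening and the grip force at its end, in the units of the state.
- bot.get_obs(): the state, without advancing time (a new reading comes with each control period).
- bot.camera(name): name is "scene" or "top" or "wrist"; returns a dict with "color" (400x640x3 uint8, red, green, blue), "camera_matrix" (3x3 intrinsics, pixels), "D" ([k1, k2, p1, p2, k3] as OpenCV has them; the pictures are not rectified), "R" (3x3) and "t" (3): a world point X has camera coordinates R X + t. Camera axes: x right, y down, z forward; pixel columns grow to the right and rows downward; lengths in m; the calibration is good to about 2 mm. A picture is of the moment at which its call begins. There is no depth.
- bot.job_done(): hands the job in; it is judged then, once.
Trained networks look in the newest picture that a camera, given by its name, has taken for a name from the list of things; names that differ only in an ending like _2 or _b are one class to them, and where a whole thing is asked for, a point or a joint stands for the part that bears it (a point fixed in the world has none). Each returns a list of dicts, best first, with "p" (0 to 1); they miss things now and then, are a little off and sometimes report something else, mostly with a low value. They report only what shows in the picture. A call takes as long as a camera call.
- bot.boxes_of(camera, query): "extent" ([left, top, right, bottom] in pixels, round what is visible of it).
- bot.trace(camera, query): "region" (400x640 bool, what is visible of it) and "extent" ([left, top, right, bottom] in pixels, round what is visible of it).
- bot.landmark_of(camera, query): "pixel" ([column, row] in pixels: a listed point, or the origin of a listed thing).
The state is a dict: "time": time; "q": joint angles; "qd": joint speeds; "joint_efforts": joint torques, N m; "ee_pos": TCP position; "tcp_rot": TCP orientation; "wrist_force": force on the tool from outside, world axes, zero at the start; "torque": the same for the moment, N m; "opening": finger opening in m; "grasp_force": force on a finger pad.
Only numpy, scipy, OpenCV 4.12 (cv2) and the standard library are available. Lean on these libraries where they do the work, as an engineer would, in place of code of your own. Each camera call takes 0.05 s, during which the arm holds its last target. There are 200 camera calls.

## Task

Pick up the clip fork and, with its prongs around the back of the split clip, slide the clip along the blue plate and push it sideways into the groove of the pivot pin until it snaps fully home. Bed it against the pin with a firm push of about 16 N, but never more than 25 N on the clip, as that spoils it; do not touch the clip with the fingers or press the fork hard on the block. Then lay the fork back in its rest, prongs the way they were, let go, and leave everything else on the bench alone.

Things in the scene. Friction and masses are not known exactly. Their poses are not given: they have to be found in the camera images.
- fork: Clip fork, about 140 g: red and yellow box-shaped handle 100 mm long, 20 wide, 24 high, and a flat steel fork 6 mm thick, level with the handle's underside. Origin: under the middle of the handle, level with that underside; x towards the prongs, z up. The fork head is clamped firmly in a slot: its pushing face lies 99 to 117 mm ahead of the origin, different each time.
- clip: Split clip of brass-coloured spring metal, a C lying flat, 6 mm thick, 31 mm wide. Origin: centre of its seat, at its underside; x points out of the mouth. Inner back face (bears on the seated pin) at x = -8 mm; two jaws reach to x = +8.5 mm and spread 2.5 mm each to pass the pin. They meet the pin about 9 mm before home; there the push peaks, then drops, then climbs steeply when home.
- block: Switch-drive block, fixed: grey housing 130 x 100 mm (x = -60 to +70 mm), 56 mm high, with a flat blue link plate on top (x = -55 to +50 mm, 80 mm wide), its upper face 60 mm above the bench. Origin: on the bench; x along the block from its front edge towards the pin, z up. The upright steel pivot pin stands at x = +25 mm, y = 0.
- pin (a point): On the pivot pin's axis, level with the top of the blue plate, where the groove begins: 16 mm in diameter, 8 mm high, below a head 22 mm in diameter and 12 mm high. The clip lies on the plate in front of the pin, mouth roughly towards it, and slides on the plate straight into the groove. Axes as the block's.
- rest_top (a point): Middle of the fork's black rest (fixed), at the height where the handle's underside lies, 26 mm above the bench; x the way the prongs point, z up. Base plate 120 x 60 x 6 mm; two saddles 10 mm long at x = +44 and -44 mm, with side lips 28 mm apart rising 9 mm above this point; the handle between them is free to be grasped.
- driver_a: red and yellow screwdriver, 210 mm long, lying on its side; a bystander, to be left alone. Origin: middle of its underside
- driver_b: second red and yellow screwdriver, 210 mm long, lying on its side; a bystander, to be left alone. Origin: middle of its underside
- crimper: crimping pliers with one orange and one black handle, about 180 x 75 x 22 mm; a bystander, to be left alone. Origin: middle of its underside
- tape: pale roll of tape, 84 mm across, 20 mm high; a bystander, to be left alone. Origin: middle of its underside
- relay: green relay module on a black base, 60 x 36 x 51 mm; a bystander, to be left alone. Origin: middle of its underside
- marker: orange marker with a black cap, 130 mm long, 12 mm thick; a bystander, to be left alone. Origin: middle of its underside
- bin: open blue two-compartment parts bin with washers, 110 x 80 x 35 mm; a bystander, to be left alone. Origin: middle of its underside
- handle_front (a point): Front end of the fork's handle, 50 mm ahead of the fork's origin, at its underside; axes as the fork's. From here a shank 14 mm wide leads to a cross web 48 mm wide whose flat front is the pushing face, between two prongs that are 36 mm apart inside, 6 mm wide and reach 7 mm further.
- clip_back (a point): Middle of the clip's flat rear face, where the fork pushes: 17 mm behind the clip's origin, at its underside; axes as the clip's. The jaws resist with about 6 to 12 N on the way in. Once home, the force climbs steeply with every further mm of push.

How it is judged:
By the outcome, as a careful person would: the job done as asked, in the order asked, and still so for the second after the job is handed in, with the robot touching nothing.
It also fails if it takes over 58 s, if anything falls off the work surface, if the arm or the gripper's body presses on something with over 40 N, if the wrist force passes 120 N, or if a joint passes its speed limit or range.

## Working session

There is one attempt and no reset: what is moved stays moved. The work goes in short steps, Python scripts to look and compute and a tool call to move; the robot and the scene stay as the last step left them, time stands still between calls to the robot, and variables do not carry over. Pictures are saved under pics/ and viewed, at most 10 in all, crops included, and the job is handed in when it is done.

Besides the shell and the picture viewer there is one more tool, called by a JSON object that holds its "name" and its "arguments", one argument or row to a line. send_rows: Moves the arm, as the interface text tells. Its arguments: {"type":"object","properties":{"moves":{"type":"array"},"squeeze":{"type":"number"}},"required":["moves"]}

```bash
mkdir -p pics; cat > h.py <<'E'
import numpy as np, cv2
from workcell import bot
def ray(c,px):
    u=cv2.undistortPoints(np.array([[px]],float),c["camera_matrix"],np.array(c["D"],float))[0,0]
    R=np.array(c["R"]);t=np.array(c["t"])
    return -R.T@t, R.T@np.array([u[0],u[1],1.])
def atz(c,px,z):
    o,d=ray(c,px); return o+d*(z-o[2])/d[2]
def proj(c,X):
    R=np.array(c["R"]);t=np.array(c["t"])
    return cv2.projectPoints(np.array(X,float).reshape(-1,1,3),cv2.Rodrigues(R)[0],t,c["camera_matrix"],np.array(c["D"],float))[0][:,0]
def save(c,n): cv2.imwrite("pics/"+n,c["color"][:,:,::-1])
E
python3 - <<'E'
from h import *
np.set_printoptions(precision=4,suppress=True)
Z=dict(fork=.026,clip=.06,clip_back=.06,pin=.06,rest_top=.026,handle_front=.026,block=0)
for n in("top","scene"):
    c=bot.camera(n);save(c,n+"0.png")
    print(n,"cam at",-np.array(c["R"]).T@np.array(c["t"]))
    for k,z in Z.items():
        for r in bot.landmark_of(n,k)[:2]: print(k,round(r["p"],2),np.round(r["pixel"],1),atz(c,r["pixel"],z))
o=bot.get_obs();print(o)
E
```

```text
top cam at [ 0.278  -0.0076  1.4831]
fork 0.56 [392.7 214.9] [ 0.5112 -0.242   0.026 ]
clip 0.59 [275.7 191.9] [0.5666 0.0963 0.06  ]
pin 0.65 [273.3 178.7] [0.6049 0.1043 0.06  ]
rest_top 0.93 [392.  218.2] [ 0.5015 -0.2398  0.026 ]
handle_front 0.81 [391.8 198.6] [ 0.5593 -0.2399  0.026 ]
handle_front 0.18 [218.4 143.7] [0.7172 0.2744 0.026 ]
block 0.7 [273.4 190.1] [0.584  0.1077 0.    ]
block 0.41 [391.  217.2] [ 0.5084 -0.241   0.    ]
scene cam at [ 1.3554 -0.4276  0.8764]
fork 0.77 [231.9 227.6] [ 0.4971 -0.2445  0.026 ]
fork 0.22 [304.6 283.5] [ 0.7657 -0.1458  0.026 ]
clip 0.45 [343.9 199.1] [0.5634 0.0813 0.06  ]
clip_back 0.43 [344.7 196.3] [0.5535 0.0898 0.06  ]
pin 0.83 [356.1 207.1] [0.6096 0.0955 0.06  ]
rest_top 0.82 [231.5 229.9] [ 0.5054 -0.2485  0.026 ]
handle_front 0.81 [243.8 238.1] [ 0.5508 -0.2283  0.026 ]
block 0.9 [349.6 215.9] [0.5801 0.0956 0.    ]
{'time': 0.8, 'q': array([72.9955,  4.9775, 10.0769, 95.0995, -0.0003, 90.0005]), 'qd': array([-0.0802,  0.1207,  0.0795, -0.0794, -0.0273, -0.0317]), 'joint_efforts': array([  0.0014, -52.0049,  46.4837,   0.0013,   0.0001,  -0.    ]), 'ee_pos': array([0.1608, 0.5259, 0.2313]), 'tcp_rot': array([-179.9999,    0.0003,  162.995 ]), 'wrist_force': array([ 0.8218, -0.7481,  0.2169]), 'torque': array([-0.0613,  0.0101, -0.0068]), 'grasp_force': 0.0, 'opening': 0.08535826992012235}
```

```bash
python3 - <<'E'
import cv2,numpy as np
a=cv2.imread("pics/top0.png")[110:270,200:440];b=cv2.imread("pics/scene0.png")[150:310,180:420]
cv2.imwrite("pics/crop0.png",np.vstack([cv2.resize(a,(450,300),interpolation=cv2.INTER_CUBIC),cv2.resize(b,(450,300),interpolation=cv2.INTER_CUBIC)]))
E
```

```text
(no output)
```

View pics/top0.png

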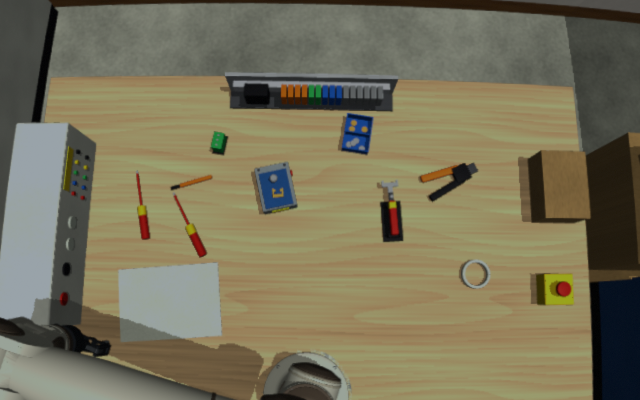

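View pics/crop0.png

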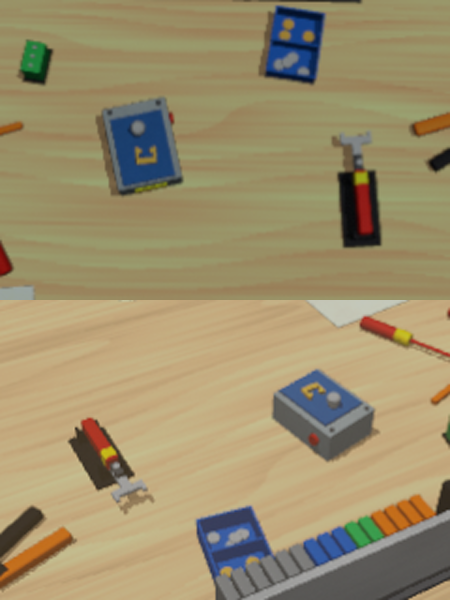

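Top view: block at about px (274,190), with the pin toward (273,179) and the clip behind it at (276,192). The fork is in its black rest at (392,215) with prongs towards +x. I'll move over the block for a close look.

{"name": "send_rows", "arguments": {
  "moves": [0.8, -1, 0.15, 0, 0, 0.18, -1, 0.8, -1, 0.15, 0, 0, 0.18, -1, 0.8, -1, 0.15, 0, 0, 0.18, -1, 0.8, -1, 0.15, 0, 0, 0.18, -1, 0.8, -1, 0.15, 0, 0, 0.18, -1, 0.8, -1, 0.15, 0, 0, 0.18, -1, 0.8, -1, 0.15, 0, 0, 0.18, -1, 0.8, -1, 0.15, 0, 0, 0.18, -1]
}}

```text
time: 1.8
ee_pos: [0.3214, 0.3251, 0.2615]
tcp_rot: [180.0, 0.0, 175.4]
wrist_force: [0.6, 0.7, 0.7]
opening: 0.0856
grasp_force: 0.0
```

{"name": "send_rows", "arguments": {
  "moves": [0.8, -1, 0.15, 0, 0, 0.18, -1, 0.8, -1, 0.15, 0, 0, 0.18, -1, 0.8, -1, 0.15, 0, 0, 0.18, -1, 0.8, -1, 0.15, 0, 0, 0.18, -1, 0.8, -1, 0.15, 0, 0, 0.18, -1, 0.8, -1, 0.15, 0, 0, 0.18, -1, 0.8, -1, 0.15, 0, 0, 0.18, -1, 0.8, -1, 0.15, 0, 0, 0.18, -1]
}}

```text
time: 2.8
ee_pos: [0.4814, 0.125, 0.2915]
tcp_rot: [180.0, 0.0, -172.2]
wrist_force: [-0.3, -0.5, 0.3]
opening: 0.0858
grasp_force: 0.0
```

{"name": "send_rows", "arguments": {
  "moves": [0, 0, 0, 0, 0, 0, -1, 0, 0, 0, 0, 0, 0, -1]
}}

```text
time: 3.05
ee_pos: [0.4806, 0.1261, 0.2912]
tcp_rot: [180.0, -0.0, -172.3]
wrist_force: [0.9, 0.3, 0.6]
opening: 0.0851
grasp_force: 0.0
```

```bash
python3 - <<'E'
from h import *
np.set_printoptions(precision=4,suppress=True)
n="wrist";c=bot.camera(n);save(c,"w1.png")
print("cam at",-np.array(c["R"]).T@np.array(c["t"]), np.array(c["R"])[2])
for k,z in dict(clip=.06,clip_back=.06,pin=.06,block=0).items():
    for r in bot.landmark_of(n,k)[:2]: print(k,round(r["p"],2),np.round(r["pixel"],1),atz(c,r["pixel"],z))
o=bot.get_obs();print(o["time"],o["q"],o["ee_pos"],o["tcp_rot"])
E
```

```text
cam at [0.3962 0.1145 0.4348] [ 0.3245  0.0444 -0.9448]
clip 0.71 [283.8 226.6] [0.572  0.0868 0.06  ]
clip 0.47 [464.2 167.5] [0.4566 0.3121 0.06  ]
clip_back 0.26 [437.7 248.8] [0.5774 0.3089 0.06  ]
pin 0.76 [293.2 248.1] [0.6037 0.1032 0.06  ]
pin 0.55 [286.5 225.5] [0.5698 0.0903 0.06  ]
block 0.68 [294.7 216.5] [0.5802 0.0979 0.    ]
3.3 [ 14.7496  -0.5344  11.175  101.697    0.0004   6.9494] [0.4805 0.1265 0.2914] [ 179.9981    0.0123 -172.1998]
```

View pics/w1.png

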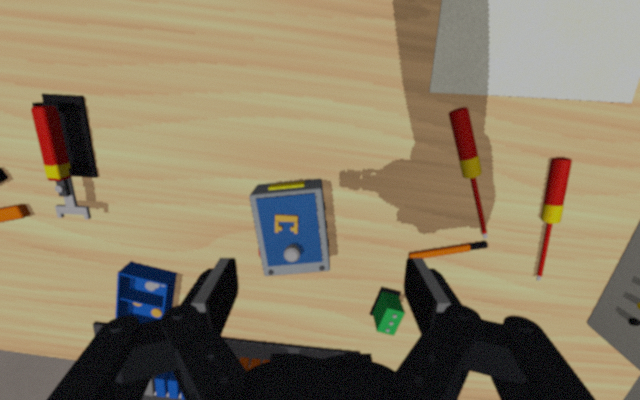

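The wrist view is turned half a turn. The clip is at (284,226), the pin at (293,250) and the fork at far left (60,165). I'll go lower for a finer measure.

{"name": "send_rows", "arguments": {
  "moves": [0.45, -0.2, -1, 0, 0, 0, -1, 0.45, -0.2, -1, 0, 0, 0, -1, 0.45, -0.2, -1, 0, 0, 0, -1, 0.45, -0.2, -1, 0, 0, 0, -1, 0.45, -0.2, -1, 0, 0, 0, -1, 0.45, -0.2, -1, 0, 0, 0, -1, 0, 0, 0, 0, 0, 0, -1, 0, 0, 0, 0, 0, 0, -1]
}}

```text
time: 4.3
ee_pos: [0.5482, 0.0963, 0.1424]
tcp_rot: [180.0, 0.0, -172.2]
wrist_force: [-0.1, -0.2, 0.8]
opening: 0.0853
grasp_force: 0.0
```

```bash
python3 - <<'E'
from h import *
np.set_printoptions(precision=4,suppress=True)
n="wrist";c=bot.camera(n);save(c,"w2.png")
np.savez("w2.npz",**{k:np.array(v) for k,v in c.items()})
print(c["camera_matrix"][0],c["D"])
for k,z in dict(clip=.06,clip_back=.06,pin=.06,block=0).items():
    for r in bot.landmark_of(n,k)[:2]: print(k,round(r["p"],2),np.round(r["pixel"],1),atz(c,r["pixel"],z))
r=bot.trace(n,"clip")[0];m=r["region"];print(r["p"],r["extent"],m.sum()); np.save("clipmask.npy",m)
o=bot.get_obs();print(o["time"],o["ee_pos"],o["tcp_rot"])
x0,y0,x1,y1=160,130,420,325
cv2.imwrite("pics/w2c.png",cv2.resize(c["color"][y0:y1,x0:x1,::-1],None,fx=3,fy=3,interpolation=cv2.INTER_CUBIC))
E
```

```text
[294.9834   0.     320.662 ] [-0.0287  0.      0.      0.      0.    ]
clip 0.75 [308.6 231.4] [0.5715 0.0892 0.06  ]
clip_back 0.74 [312.7 210.2] [0.552  0.0902 0.06  ]
pin 0.77 [319.4 266.2] [0.6038 0.1027 0.06  ]
block 0.91 [318.3 214.3] [0.5792 0.098  0.    ]
0.71 [288.6, 210.4, 331.8, 243.8] 787
4.6 [0.5485 0.0961 0.1421] [ 179.9986    0.0644 -172.2425]
```

View pics/w2c.png

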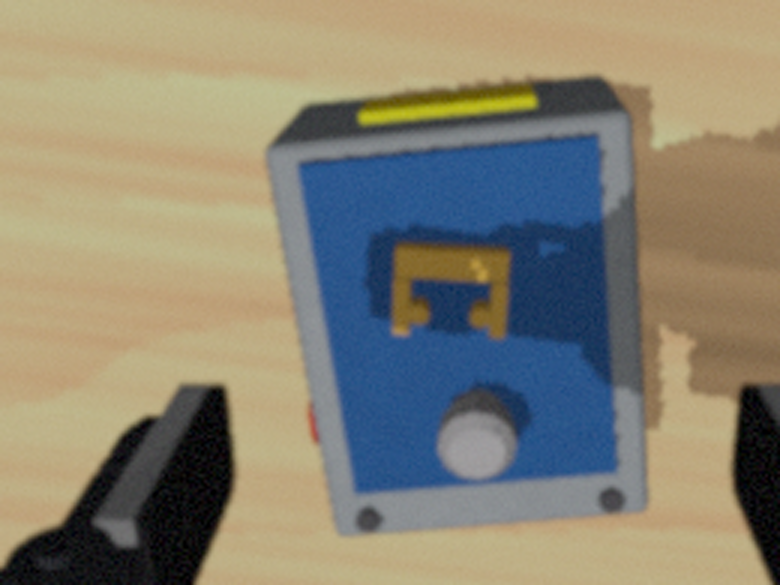

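```bash
python3 - <<'E'
from h import *
np.set_printoptions(precision=4,suppress=True)
d=np.load("w2.npz");c={k:d[k] for k in d}
f=lambda p,z: atz(c,(p[0]/3+160-.33,p[1]/3+130-.33),z)
P=[f(p,.06) for p in((302,163),(600,136),(617,472),(355,492))]
print("plate",np.array(P)[:,:2])
src=np.array([(-.055,-.04),(-.055,.04),(.05,.04),(.05,-.04)])
def fit(src,dst):
    s=src-src.mean(0);t=dst-dst.mean(0)
    a=np.arctan2((s[:,0]*t[:,1]-s[:,1]*t[:,0]).sum(),(s*t).sum());R=np.array([[np.cos(a),-np.sin(a)],[np.sin(a),np.cos(a)]])
    o=dst.mean(0)-R@src.mean(0);return a,o,R,dst-(src@R.T+o)
a,o,R,e=fit(src,np.array(P)[:,:2]);print("block yaw",np.degrees(a),o,"pin",o+R@[.025,0],"res mm",e*1e3)
print("pin head z.08",f((476,447),.08))
Q=[f(p,.066) for p in((396,243),(512,249))];print("clip back corners",np.array(Q),np.linalg.norm(Q[0]-Q[1]))
hsv=cv2.cvtColor(c["color"],cv2.COLOR_RGB2HSV)
m=cv2.inRange(hsv,(12,110,60),(32,255,255));m[:205]=0;m[250:]=0;m[:,:285]=0;m[:,340:]=0
cn=max(cv2.findContours(m,cv2.RETR_EXTERNAL,cv2.CHAIN_APPROX_NONE)[0],key=cv2.contourArea)
W=np.array([atz(c,p[0].astype(float),.066)[:2] for p in cn]);r=cv2.minAreaRect((W*1e3).astype(np.float32));print("rect",r,m.sum()/255)
E
```

```text
plate [[0.5354 0.046 ]
 [0.5175 0.1231]
 [0.6198 0.1469]
 [0.6377 0.069 ]]
block yaw 12.936934619687133 [0.58   0.0968] pin [0.6044 0.1024] res mm [[ 0.018   0.4395]
 [-0.015  -0.3571]
 [ 0.0027 -0.0562]
 [-0.0058 -0.0262]]
pin head z.08 [0.6031 0.1018 0.08  ]
clip back corners [[0.5523 0.0734 0.066 ]
 [0.5499 0.1043 0.066 ]] 0.031013803554109355
rect ((564.171630859375, 89.40739440917969), (26.030550003051758, 30.497159957885742), 4.6719560623168945) 664.0
```

Block yaw is 12.9° with the pin at (0.604, 0.102). The clip's back is at (0.551, 0.089) with yaw about 4.6°, and the 31 mm width and plate residuals under 0.5 mm check out. Now to the fork.

{"name": "send_rows", "arguments": {
  "moves": [-0.12, -0.96, 0.08, 0, 0, -0.067, -1, -0.12, -0.96, 0.08, 0, 0, -0.067, -1, -0.12, -0.96, 0.08, 0, 0, -0.067, -1, -0.12, -0.96, 0.08, 0, 0, -0.067, -1, -0.12, -0.96, 0.08, 0, 0, -0.067, -1, -0.12, -0.96, 0.08, 0, 0, -0.067, -1, -0.12, -0.96, 0.08, 0, 0, -0.067, -1, -0.12, -0.96, 0.08, 0, 0, -0.067, -1]
}}

```text
time: 5.6
ee_pos: [0.5243, -0.0968, 0.1577]
tcp_rot: [-180.0, 0.0, -176.9]
wrist_force: [0.1, 1.0, 0.2]
opening: 0.0853
grasp_force: 0.0
```

{"name": "send_rows", "arguments": {
  "moves": [-0.12, -0.96, 0.08, 0, 0, -0.067, -1, -0.12, -0.96, 0.08, 0, 0, -0.067, -1, -0.12, -0.96, 0.08, 0, 0, -0.067, -1, -0.12, -0.96, 0.08, 0, 0, -0.067, -1, -0.12, -0.96, 0.08, 0, 0, -0.067, -1, -0.12, -0.96, 0.08, 0, 0, -0.067, -1, 0, 0, 0, 0, 0, 0, -1, 0, 0, 0, 0, 0, 0, -1]
}}

```text
time: 6.6
ee_pos: [0.5064, -0.2397, 0.1693]
tcp_rot: [180.0, 0.0, 179.7]
wrist_force: [-0.2, -0.7, -0.2]
opening: 0.0853
grasp_force: 0.0
```

```bash
python3 - <<'E'
from h import *
np.set_printoptions(precision=4,suppress=True)
n="wrist";c=bot.camera(n)
np.savez("w3.npz",**{k:np.array(v) for k,v in c.items()})
for k,z in dict(fork=.026,rest_top=.026,handle_front=.026).items():
    for r in bot.landmark_of(n,k)[:2]: print(k,round(r["p"],2),np.round(r["pixel"],1),atz(c,r["pixel"],z))
o=bot.get_obs();print(o["time"],o["ee_pos"],o["tcp_rot"],o["q"])
x0,y0,x1,y1=190,120,450,315
cv2.imwrite("pics/w3c.png",cv2.resize(c["color"][y0:y1,x0:x1,::-1],None,fx=3,fy=3,interpolation=cv2.INTER_CUBIC))
E
```

```text
fork 0.77 [317.3 181.4] [ 0.5018 -0.2431  0.026 ]
rest_top 0.68 [167.1 278.6] [ 0.6163 -0.4167  0.026 ]
handle_front 0.62 [324.2 230.3] [ 0.5561 -0.2363  0.026 ]
handle_front 0.22 [165.5 280.4] [ 0.6188 -0.419   0.026 ]
6.8 [ 0.5065 -0.2394  0.1694] [179.9983   0.0058 179.7421] [-25.2969   5.5375   3.8177  88.2757   0.004  -25.039 ]
```

View pics/w3c.png

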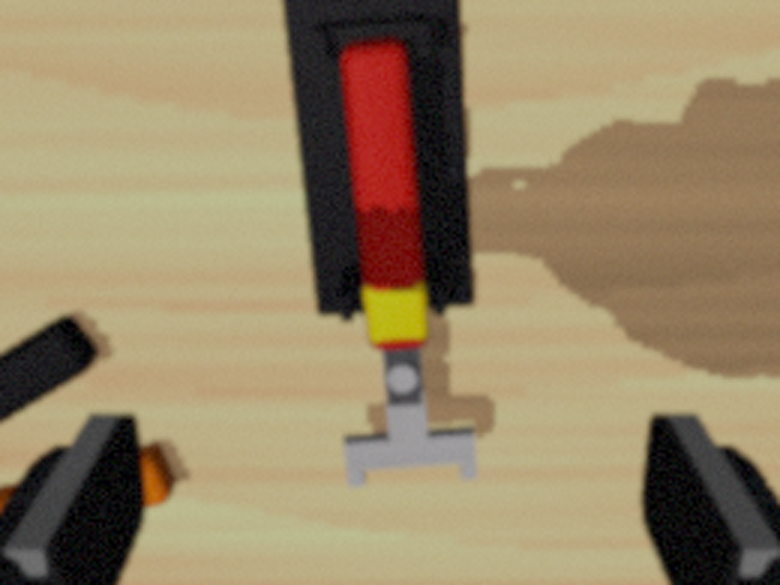

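```bash
python3 - <<'E'
from h import *
np.set_printoptions(precision=4,suppress=True)
d=np.load("w3.npz");c={k:d[k] for k in d}
f=lambda p,z: atz(c,(p[0]/3+190-.33,p[1]/3+120-.33),z)[:2]
A=lambda v:np.degrees(np.arctan2(v[1],v[0]))
fl,fr,rl,rr=f((371,345),.05),f((427,342),.05),f((341,46),.05),f((405,40),.05)
F=(fl+fr)/2;B=(rl+rr)/2;print("front",F,"rear",B,"len",np.linalg.norm(F-B),"w",np.linalg.norm(fl-fr),np.linalg.norm(rl-rr),"yaw",A(F-B),"mid",(F+B)/2)
wl,wr=f((345,440),.032),f((475,430),.032);pl,pr=f((357,486),.032),f((470,479),.032)
print("web back corners",wl,wr,np.linalg.norm(wl-wr),A(wr-wl)-90,"mid",(wl+wr)/2)
print("tips",pl,pr,np.linalg.norm(pl-pr),A(pr-pl)-90)
h=(f((385,467),.032)+f((440,464),.032))/2;print("face",h)
b=[f(p,.006) for p in((320,314),(472,302))];print("base front corners",b,np.linalg.norm(b[0]-b[1]),A(b[1]-b[0])-90)
E
```

```text
front [ 0.549 -0.238] rear [ 0.4519 -0.2453] len 0.09733625726274894 w 0.018408144194923197 0.018813571627612106 yaw 4.286140403366066 mid [ 0.5004 -0.2417]
web back corners [ 0.5966 -0.2578] [ 0.5927 -0.2104] 0.047575560124487 4.700568574600297 mid [ 0.5947 -0.2341]
tips [ 0.6164 -0.2538] [ 0.6136 -0.2117] 0.04218955271585885 3.7989192130740577
face [ 0.6076 -0.2331]
base front corners [array([ 0.5579, -0.2677]), array([ 0.5533, -0.2102])] 0.057601513150672704 4.573947986877997
```

Crop: handle from (372,45) to (399,343), fork web at (410,450), prong tips at (357,486) and (470,479). Fork yaw is 4.5°, origin (0.5005, -0.2417), face about 107.5 mm ahead; the sizes match. Grasping.

{"name": "send_rows", "arguments": {
  "moves": [-0.12, -0.05, 0, 0, 0, 0.28, -1, -0.12, -0.05, 0, 0, 0, 0.27, -1, 0, 0, -1, 0, 0, 0, -1, 0, 0, -1, 0, 0, 0, -1, 0, 0, -1, 0, 0, 0, -1, 0, 0, -1, 0, 0, 0, -1, 0, 0, -1, 0, 0, 0, -1, 0, 0, -0.88, 0, 0, 0, -1],
  "squeeze": 80
}}

```text
time: 7.8
ee_pos: [0.5003, -0.242, 0.0214]
tcp_rot: [180.0, -0.0, -175.5]
wrist_force: [1.0, 0.8, 0.0]
opening: 0.0858
grasp_force: 0.0
```

{"name": "send_rows", "arguments": {
  "moves": [0, 0, 0, 0, 0, 0, -1, 0, 0, 0, 0, 0, 0, 1, 0, 0, 0, 0, 0, 0, 1, 0, 0, 0, 0, 0, 0, 1, 0, 0, 0, 0, 0, 0, 1, 0, 0, 0, 0, 0, 0, 1, 0, 0, 0, 0, 0, 0, 1, 0, 0, 0, 0, 0, 0, 1]
}}

```text
time: 8.8
ee_pos: [0.5007, -0.2428, 0.023]
tcp_rot: [-180.0, 0.1, -175.6]
wrist_force: [-1.2, 0.5, 6.1]
opening: 0.0186
grasp_force: 78.7
```

{"name": "send_rows", "arguments": {
  "moves": [0, 0, 0.2, 0, 0, 0, 1, 0, 0, 0.4, 0, 0, 0, 1, 0, 0, 0.6, 0, 0, 0, 1, 0, 0, 0.9, 0, 0, 0, 1, 0, 0, 0.9, 0, 0, 0, 1, -0.1, 0.4, 0, 0, 0, 0, 1, -0.2, 0.9, 0, 0, 0, 0, 1, -0.22, 1, 0, 0, 0, 0, 1]
}}

```text
time: 9.8
ee_pos: [0.4862, -0.1831, 0.096]
tcp_rot: [179.9, -0.1, -175.6]
wrist_force: [0.1, -0.3, -1.7]
opening: 0.0185
grasp_force: 78.2
```

{"name": "send_rows", "arguments": {
  "moves": [-0.22, 1, 0, 0, 0, 0, 1, -0.22, 1, 0, 0, 0, 0, 1, -0.22, 1, 0, 0, 0, 0, 1, -0.22, 1, 0, 0, 0, 0, 1, -0.22, 1, 0, 0, 0, 0, 1, -0.22, 1, 0, 0, 0, 0, 1, -0.22, 1, 0, 0, 0, 0, 1, -0.22, 1, 0, 0, 0, 0, 1]
}}

```text
time: 10.8
ee_pos: [0.4416, 0.0167, 0.0961]
tcp_rot: [180.0, -0.1, -175.5]
wrist_force: [0.1, -0.5, -0.7]
opening: 0.0188
grasp_force: 78.2
```

{"name": "send_rows", "arguments": {
  "moves": [-0.22, 1, 0, 0, 0, 0, 1, -0.22, 1, 0, 0, 0, 0, 1, -0.2, 0.5, 0, 0, 0, 0, 1, 0, 0.05, 0, 0, 0, 0, 1, 0, 0, 0, 0, 0, 0, 1, 0, 0, 0, 0, 0, 0, 1]
}}

```text
time: 11.55
ee_pos: [0.4274, 0.0782, 0.0972]
tcp_rot: [-180.0, -0.0, -175.6]
wrist_force: [0.3, 0.4, -0.3]
opening: 0.0185
grasp_force: 78.2
```

```bash
python3 - <<'E'
from h import *
np.set_printoptions(precision=4,suppress=True)
ims=[]
for n,z in(("top",0),("scene",0),("wrist",0)):
    c=bot.camera(n);save(c,n+"4.png");np.savez(n+"4.npz",**{k:np.array(v) for k,v in c.items()})
    for k in("handle_front","clip"):
        for r in bot.landmark_of(n,k)[:1]: print(n,k,round(r["p"],2),np.round(r["pixel"],1))
    if n!="wrist":
        u,v=proj(c,[[.55,.09,.07]])[0].astype(int)
        ims.append(cv2.resize(c["color"][v-35:v+35,u-50:u+50,::-1],None,fx=4,fy=4,interpolation=cv2.INTER_CUBIC)); print(u,v)
    else: w=cv2.resize(c["color"][:,:,::-1],(400,250))
    o=bot.get_obs();print(o["time"],o["ee_pos"],o["tcp_rot"],o["wrist_force"],o["torque"])
cv2.imwrite("pics/c4.png",np.vstack([np.hstack(ims),np.hstack([w,w*0])]))
E
```

```text
277 196
11.7 [0.4275 0.0783 0.0972] [-179.9968   -0.004  -175.6381] [-0.7572  0.5898 -0.8369] [-0.0202  0.0526 -0.0015]
scene handle_front 0.79 [335.2 175.1]
scene clip 0.46 [345.4 202.4]
344 193
11.85 [0.4274 0.0785 0.0973] [-179.9976   -0.0005 -175.6123] [-0.1456 -1.6254 -1.1593] [0.0032 0.0321 0.0034]
wrist handle_front 0.57 [320.8 342.5]
12.0 [0.4274 0.0786 0.0973] [-179.9985    0.0014 -175.5983] [ 0.1113 -0.1605 -1.5083] [ 0.0101  0.0407 -0.0416]
```

View pics/c4.png

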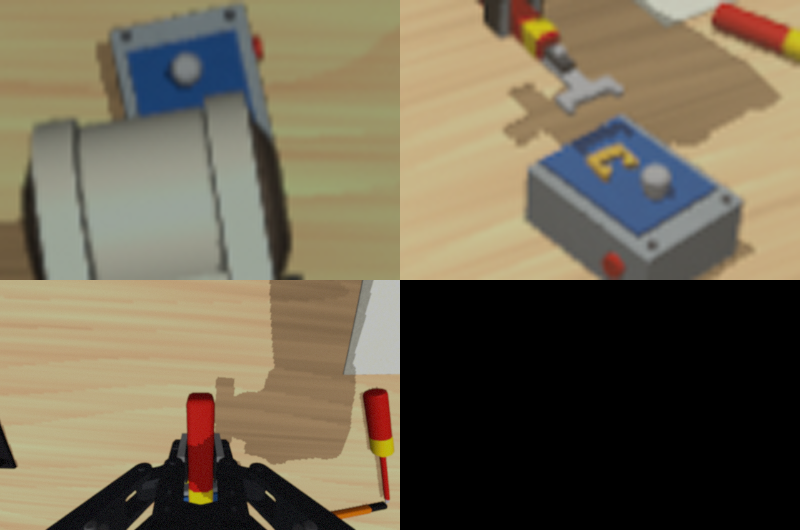

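In the scene crop the fork head (590,92) hovers behind the clip (610,160), mouth facing the pin (655,180); the grip holds straight. Now down to just above the plate, still behind the clip, with an overlay check in the scene camera.

{"name": "send_rows", "arguments": {
  "moves": [0, 0, -0.6, 0, 0, 0, 1, 0, 0, -0.5, 0, 0, 0, 1, 0, 0, -0.25, 0, 0, 0, 1, 0, 0, -0.15, 0, 0, 0, 1, 0, 0, 0, 0, 0, 0, 1]
}}

```text
time: 12.62
ee_pos: [0.4273, 0.0787, 0.0596]
tcp_rot: [-180.0, -0.0, -175.6]
wrist_force: [-0.1, -0.5, -2.2]
opening: 0.0189
grasp_force: 78.2
```

```bash
cat > ov.py <<'E'
from h import *
import sys
np.set_printoptions(precision=4,suppress=True)
c=bot.camera("scene");O=[]
for _ in range(1): O.append(bot.get_obs())
o=O[0];print(o["time"],o["ee_pos"],o["tcp_rot"],o["wrist_force"],o["torque"])
def tr(P,xy,yaw,z):
    a=np.radians(yaw);R=np.array([[np.cos(a),-np.sin(a)],[np.sin(a),np.cos(a)]])
    return np.c_[np.array(P)@R.T+xy,np.full(len(P),z)]
F=.1075
fork=[(F-.0,-.018),(F+.007,-.018),(F+.007,-.024),(F-.012,-.024),(F-.012,.024),(F+.007,.024),(F+.007,.018),(F,.018),(F,-.018)]
p=o["ee_pos"];fy=o["tcp_rot"][2]%360-180
zt=p[2]+.0033+.006
clip=[(-.017,-.0155),(.0085,-.0155),(.0085,.0155),(-.017,.0155),(-.017,-.0155)]
cx=[float(v) for v in sys.argv[2:5]]
S=8;u0,v0,w,h=295,165,100,72
im=cv2.resize(c["color"][v0:v0+h,u0:u0+w,::-1],None,fx=S,fy=S,interpolation=cv2.INTER_CUBIC)
dr=lambda X,col: cv2.polylines(im,[((proj(c,X)+.5-[u0,v0])*S).astype(int)],False,col,1)
dr(tr(fork,p[:2],fy,zt),(0,255,0));dr(tr(clip,cx[:2],cx[2],.066),(255,0,255))
t=np.linspace(0,6.3,30);dr(np.c_[.6043+.011*np.cos(t),.1022+.011*np.sin(t),0*t+.08],(255,255,0))
plate=[(-.055,-.04),(.05,-.04),(.05,.04),(-.055,.04),(-.055,-.04)];dr(tr(plate,(.58,.0968),12.9,.06),(0,0,255))
cv2.imwrite("pics/"+sys.argv[1],im)
E
python3 ov.py ov1.png .5684 .0898 4.6
```

```text
12.675 [0.4274 0.0787 0.0599] [ 179.999     0.0047 -175.5873] [ 0.2042  0.1157 -2.1104] [-0.036   0.0604 -0.018 ]
```

View pics/ov1.png

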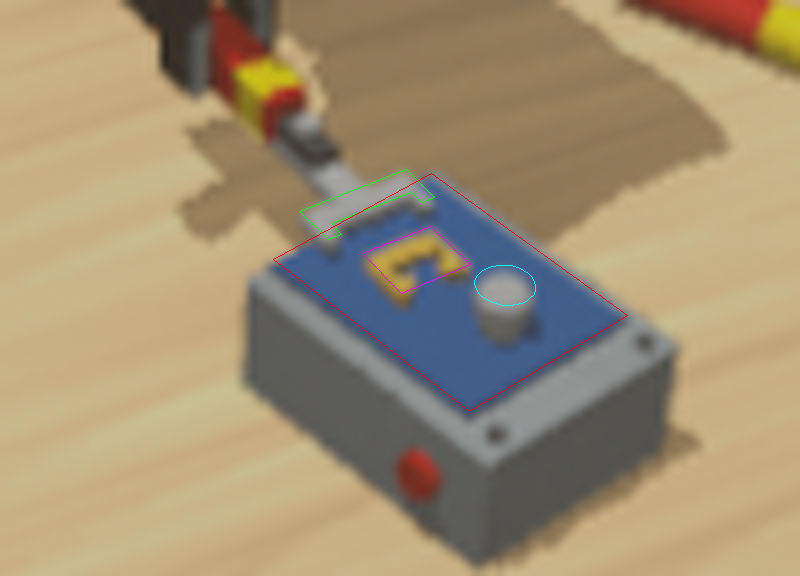

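```bash
cat > reg.py <<'E'
from h import *
from scipy.optimize import minimize
np.set_printoptions(precision=4,suppress=True)
S=6;u0,v0,w,h=295,165,100,72
def hullbox(c,im,b,xy,yaw,z):
    a=np.radians(yaw);R=np.array([[np.cos(a),-np.sin(a)],[np.sin(a),np.cos(a)]])
    P=[[*(R@[x,y]+xy),zz] for x in b[:2] for y in b[2:] for zz in(z,z+.006)]
    q=((proj(c,P)+.5-[u0,v0])*S).astype(np.float32)
    cv2.fillConvexPoly(im,cv2.convexHull(q).astype(np.int32),1.)
def render(c,parts,xy,yaw,z):
    im=np.zeros((h*S,w*S),np.float32)
    for b in parts: hullbox(c,im,b,xy,yaw,z)
    return cv2.GaussianBlur(cv2.resize(im,(w,h),interpolation=cv2.INTER_AREA),(0,0),.7)
def fork(F): return [(.085,F,-.007,.007),(F-.013,F,-.024,.024),(F,F+.007,.018,.024),(F,F+.007,-.024,-.018)]
CL=[(-.017,-.008,-.0155,.0155),(-.008,.0085,.0115,.0155),(-.008,.0085,-.0155,-.0115),(0,.005,.0075,.012),(0,.005,-.012,-.0075)]
def feat(c,kind):
    f=c["color"][v0:v0+h,u0:u0+w].astype(np.float32)
    return 
def fit(c,kind,parts,xy,yaw,z):
    f=c["color"][v0:v0+h,u0:u0+w].astype(np.float32);r,b=f[...,0],f[...,2]
    g=(r-b) # wood/brass >0, steel 0, blue <0
    if kind=="clip": g=np.clip(g,-60,200)
    def cost(v,full=False):
        m=render(c,parts,np.array(xy)+v[:2]*1e-3,yaw+v[2],z)
        win=cv2.dilate((m>.05).astype(np.uint8),np.ones((5,5)))>0
        if kind=="clip": return -np.corrcoef(m[win],g[win])[0,1]
        # fork: steel |r-b| small against wood(+) and plate(-)
        return -np.corrcoef(m[win],-np.abs(g[win]-15))[0,1]
    best=min(((cost((x,y,0)),x,y) for x in np.arange(-6,6.1,1.) for y in np.arange(-6,6.1,1.)))
    R=minimize(cost,[best[1],best[2],0],method="Nelder-Mead",options=dict(initial_simplex=[[best[1],best[2],0],[best[1]+1,best[2],0],[best[1],best[2]+1,0],[best[1],best[2],3]],xatol=.05,fatol=1e-4))
    return R.x,R.fun
E
python3 - <<'E'
from reg import *
c=bot.camera("scene");np.savez("s5.npz",**{k:np.array(v) for k,v in c.items()})
o=bot.get_obs();p=o["ee_pos"];fy=o["tcp_rot"][2]%360-180
print("clip",fit(c,"clip",CL,(.5684,.0898),4.6,.06))
for z in(p[2]+.0033,p[2]+.0018):
  for F in (.1055,.1075,.1095): print("fork",F,z,fit(c,"fork",fork(F),p[:2],fy,z))
E
```

```text
Traceback (most recent call last):
  File "reg.py", line 29, in fit
    best=min(((cost((x,y,0)),x,y) for x in np.arange(-6,6.1,1.) for y in np.arange(-6,6.1,1.)))
  File "reg.py", line 29, in <genexpr>
    best=min(((cost((x,y,0)),x,y) for x in np.arange(-6,6.1,1.) for y in np.arange(-6,6.1,1.)))
               ~~~~^^^^^^^^^
  File "reg.py", line 24, in cost
    m=render(c,parts,np.array(xy)+v[:2]*1e-3,yaw+v[2],z)
                                  ~~~~~^~~~~
TypeError: can't multiply sequence by non-int of type 'float'
```

```bash
sed -i 's/        m=render(c,parts,np.array(xy)+v\[:2\]/        v=np.array(v,float);m=render(c,parts,np.array(xy)+v[:2]/; /^def feat/,/return $/d' reg.py
python3 - <<'E'
from reg import *
d=np.load("s5.npz");c={k:d[k] for k in d}
o=bot.get_obs();p=o["ee_pos"];fy=o["tcp_rot"][2]%360-180;print(p,fy,o["time"])
print("clip",fit(c,"clip",CL,(.5684,.0898),4.6,.06))
for z in(p[2]+.0033,p[2]+.0018):
  for F in (.1055,.1075,.1095): print("fork",F,z,fit(c,"fork",fork(F),p[:2],fy,z))
E
```

```text
[0.4275 0.0787 0.0601] 4.413546791067375 12.725
clip (array([ 1.6447, -1.0502,  0.8311]), np.float64(-0.9378944607340595))
fork 0.1055 0.0633615259406322 (array([ 1.465 , -0.1672, -0.859 ]), np.float64(-0.6384937818036741))
fork 0.1075 0.0633615259406322 (array([-0.7808, -0.2632, -0.4704]), np.float64(-0.6402317783862504))
fork 0.1095 0.0633615259406322 (array([-3.4244, -1.6117,  0.0114]), np.float64(-0.6425447381501996))
fork 0.1055 0.061861525940632205 (array([-0.182 ,  0.6447, -0.6462]), np.float64(-0.6392623973465857))
fork 0.1075 0.061861525940632205 (array([-2.1888,  0.2843, -0.3204]), np.float64(-0.6397167077184357))
fork 0.1095 0.061861525940632205 (array([-4.4557, -0.8831, -0.1615]), np.float64(-0.6394817246167843))
```

```bash
python3 - <<'E'
from reg import *
import reg
d=np.load("s5.npz");c={k:d[k] for k in d}
f=c["color"][v0:v0+h,u0:u0+w].astype(np.float32)
for n,(x,y) in dict(web1=(370,207),web2=(330,215),web3=(400,190),prong=(333,240),wood=(250,150),shadow=(230,190),plate=(330,280),plsh=(400,212)).items(): print(n,f[y//8,x//8])
p=np.array([.4274,.0787,.0599]);fy=4.41
ref=f[207//8,370//8]
g=np.exp(-((f-ref)**2).sum(-1)/(2*35**2))
def cost(v,F,z):
    m=render(c,fork(F),p[:2]+np.array(v[:2])*1e-3,fy+v[2],z)
    win=cv2.dilate((m>.05).astype(np.uint8),np.ones((7,7)))>0
    return -np.corrcoef(m[win],g[win])[0,1]
for z in(.0632,.0617):
  for F in(.1055,.1075,.1095):
    b=min((cost((x,y,0),F,z),x,y) for x in np.arange(-5,5.1,1) for y in np.arange(-6,5,1))
    R=minimize(cost,[b[1],b[2],0],args=(F,z),method="Nelder-Mead",options=dict(initial_simplex=[[b[1],b[2],0],[b[1]+1,b[2],0],[b[1],b[2]+1,0],[b[1],b[2],3]]))
    print(F,z,R.x,R.fun)
E
```

```text
web1 [151. 150. 148.]
web2 [162. 161. 159.]
web3 [161. 160. 158.]
prong [115. 113. 111.]
wood [153. 128.  93.]
shadow [144. 121.  87.]
plate [ 67.  96. 141.]
plsh [ 72.  82. 100.]
0.1055 0.0632 [-2.8404  1.4537  0.0207] -0.8275413130198622
0.1075 0.0632 [-4.0461  0.9708 -0.0396] -0.8396643282448037
0.1095 0.0632 [-5.8633  1.8195 -0.3439] -0.8446377370317162
0.1055 0.0617 [-4.2867  3.0327 -0.3776] -0.8284528770825912
0.1075 0.0617 [-5.3254  2.3518  0.0866] -0.8388094342915503
0.1095 0.0617 [-7.7629  3.7433 -0.6157] -0.8417287171496438
```

```bash
python3 - <<'E'
from reg import *
d=np.load("s5.npz");c={k:d[k] for k in d}
f=c["color"][v0:v0+h,u0:u0+w].astype(np.float32)
p=np.array([.4274,.0787]);fy=4.41
g=np.exp(-((f[...,0]-f[...,2]-3)**2)/(2*18**2))
def cost(v,F,z):
    P=fork(F);P[0]=(F-.02,F,-.007,.007)
    m=render(c,P,p+np.array(v[:2])*1e-3,fy,z)
    win=cv2.dilate((m>.05).astype(np.uint8),np.ones((7,7)))>0
    if m[30:].sum()<0: return 0
    return -np.corrcoef(m[win],g[win])[0,1]
F=.1075
for z in(.0632,.0617):
    b=sorted((cost((x,y),F,z),x,y) for x in np.arange(-8,8.1,.5) for y in np.arange(-8,8,.5))[:4];print(z,b)
np.set_printoptions(linewidth=250)
print((g[18:36,35:58]*9).astype(int))
P=fork(F);P[0]=(F-.02,F,-.007,.007);print((render(c,P,p,fy,.0632)[18:36,35:58]*9).astype(int))
E
```

```text
0.0632 [(np.float64(-0.7510207064510476), np.float64(0.5), np.float64(-0.5)), (np.float64(-0.7506085429829271), np.float64(1.0), np.float64(-1.5)), (np.float64(-0.7485950792237208), np.float64(1.0), np.float64(-2.0)), (np.float64(-0.7484410294954225), np.float64(1.0), np.float64(-1.0))]
0.0617 [(np.float64(-0.7535166713616879), np.float64(-1.0), np.float64(0.5)), (np.float64(-0.7501112972327525), np.float64(-0.5), np.float64(-1.0)), (np.float64(-0.7482238341326656), np.float64(-0.5), np.float64(-0.5)), (np.float64(-0.7473757903039232), np.float64(-1.0), np.float64(0.0))]
[[8 8 8 8 8 8 6 0 0 0 0 0 0 0 0 0 0 0 0 0 0 0 0]
 [3 8 8 8 8 8 6 1 0 0 0 0 0 0 0 0 0 0 0 0 0 0 0]
 [0 3 8 8 8 8 8 8 2 0 0 0 0 0 0 0 0 0 0 0 0 0 0]
 [0 0 3 8 8 9 8 8 8 2 0 0 0 0 1 2 0 0 3 3 0 0 0]
 [0 0 0 3 8 9 8 8 9 8 3 0 1 4 7 8 6 9 1 2 8 3 0]
 [0 0 0 0 3 8 8 9 9 8 8 6 8 8 9 9 8 2 0 0 0 6 5]
 [0 0 0 0 0 4 9 9 9 8 8 9 8 9 9 9 8 8 1 0 0 0 5]
 [0 0 0 0 1 6 9 9 8 9 9 9 8 8 8 8 9 8 7 0 0 0 0]
 [0 0 0 5 8 9 9 8 9 9 8 8 8 8 6 2 2 8 6 0 0 0 0]
 [0 0 2 9 8 9 9 8 8 8 8 8 4 0 0 0 0 0 0 0 0 0 0]
 [0 0 1 7 9 9 9 8 8 4 0 0 0 0 0 
[... 543 characters left out ...]
 0 0 0 0 0 0]
 [0 0 0 0 0 1 3 5 6 6 5 4 5 7 8 8 6 3 1 0 0 0 0]
 [0 0 0 0 0 3 6 8 8 8 8 8 8 8 8 8 8 6 3 1 0 0 0]
 [0 0 0 0 1 4 7 8 8 8 8 8 8 8 8 8 8 8 6 2 0 0 0]
 [0 0 1 3 5 7 8 8 8 8 8 8 8 8 7 6 7 7 7 3 0 0 0]
 [0 1 4 7 8 8 8 8 8 8 8 8 7 5 3 2 2 4 4 1 0 0 0]
 [0 1 5 8 8 8 8 8 8 7 6 4 2 1 0 0 0 1 1 0 0 0 0]
 [0 0 2 6 8 8 8 8 6 3 2 1 0 0 0 0 0 0 0 0 0 0 0]
 [0 0 0 3 6 8 8 6 2 0 0 0 0 0 0 0 0 0 0 0 0 0 0]
 [0 0 0 1 3 6 7 4 1 0 0 0 0 0 0 0 0 0 0 0 0 0 0]
 [0 0 0 0 1 2 3 1 0 0 0 0 0 0 0 0 0 0 0 0 0 0 0]
 [0 0 0 0 0 0 0 0 0 0 0 0 0 0 0 0 0 0 0 0 0 0 0]
 [0 0 0 0 0 0 0 0 0 0 0 0 0 0 0 0 0 0 0 0 0 0 0]
 [0 0 0 0 0 0 0 0 0 0 0 0 0 0 0 0 0 0 0 0 0 0 0]
 [0 0 0 0 0 0 0 0 0 0 0 0 0 0 0 0 0 0 0 0 0 0 0]]
```

Clip and fork offsets in the scene camera agree within about 1 mm, so the dead reckoning holds. Next: lower slightly, advance to the clip's back, then slide while turning to 16°.

{"name": "send_rows", "arguments": {
  "moves": [0, 0, -0.05, 0, 0, 0, 1, 0.11, 0.008, 0, 0, 0, 0, 1, 0.11, 0.008, 0, 0, 0, 0, 1, 0.11, 0.008, 0, 0, 0, 0, 1, 0.11, 0.008, 0, 0, 0, 0, 1, 0.11, 0.008, 0, 0, 0, 0, 1, 0.1, 0.006, 0, 0, 0, 0.02, 1, 0, 0, 0, 0, 0, 0, 1]
}}

```text
time: 13.72
ee_pos: [0.4437, 0.0799, 0.0585]
tcp_rot: [-180.0, -0.0, -175.4]
wrist_force: [0.1, 0.8, -1.0]
opening: 0.0187
grasp_force: 78.2
```

```bash
python3 - <<'E'
from reg import *
c=bot.camera("scene");np.savez("s6.npz",**{k:np.array(v) for k,v in c.items()})
print("clip",fit(c,"clip",CL,(.5684,.0898),4.6,.06))
o=bot.get_obs();print(o["time"],o["ee_pos"],o["tcp_rot"],o["wrist_force"],o["torque"])
E
```

```text
clip (array([-0.965 , -0.0866,  0.0851]), np.float64(-0.9049389110505348))
13.775 [0.4436 0.0798 0.0585] [-179.9971   -0.0103 -175.4136] [-0.4388  0.4311 -2.2894] [-0.0184  0.0437  0.0075]
```

{"name": "send_rows", "arguments": {
  "moves": [0.11, -0.063, 0, 0, 0, 0.133, 1, 0.11, -0.063, 0, 0, 0, 0.133, 1, 0.11, -0.063, 0, 0, 0, 0.133, 1, 0.11, -0.063, 0, 0, 0, 0.133, 1, 0.11, -0.063, 0, 0, 0, 0.133, 1, 0.11, -0.063, 0, 0, 0, 0.133, 1, 0.11, -0.063, 0, 0, 0, 0.133, 1, 0.11, -0.063, 0, 0, 0, 0.133, 1]
}}

```text
time: 14.78
ee_pos: [0.4658, 0.0671, 0.0585]
tcp_rot: [180.0, -0.0, -166.2]
wrist_force: [1.4, -0.5, -1.6]
opening: 0.019
grasp_force: 78.2
```

{"name": "send_rows", "arguments": {
  "moves": [0.11, -0.063, 0, 0, 0, 0.133, 1, 0.11, -0.063, 0, 0, 0, 0.133, 1, 0, 0, 0, 0, 0, 0, 1]
}}

```text
time: 15.15
ee_pos: [0.4713, 0.064, 0.0585]
tcp_rot: [-180.0, 0.0, -164.0]
wrist_force: [0.1, -0.1, -1.3]
opening: 0.0187
grasp_force: 78.2
```

```bash
sed -i 's/^dr=/cv2.imwrite("pics\/raw.png",im);dr=/' ov.py; python3 ov.py ov2.png .5908 .0983 16
```

```text
15.2 [0.4712 0.0641 0.0585] [-179.9989    0.0001 -163.9954] [ 0.1405  0.0702 -1.7353] [0.0364 0.091  0.0086]
```

View pics/ov2.png

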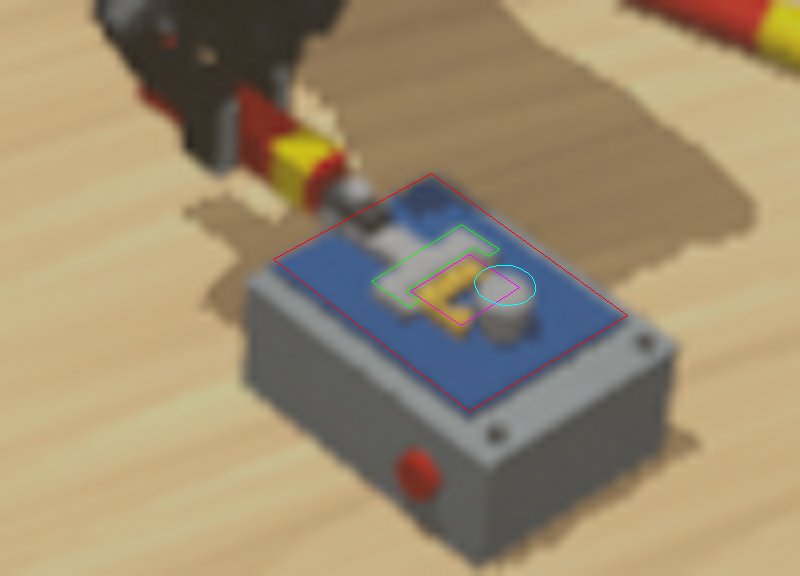

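Scene overlay: the clip (460,298) sits squarely in the fork with its mouth facing the pin (503,300); everything shows the same small shift of about 8 px (1 native px). Pushing along 16°.

{"name": "send_rows", "arguments": {
  "moves": [0.038, 0.011, 0, 0, 0, 0, 1, 0.038, 0.011, 0, 0, 0, 0, 1, 0.038, 0.011, 0, 0, 0, 0, 1]
}}

```text
time: 15.58
ee_pos: [0.474, 0.065, 0.0585]
tcp_rot: [180.0, -0.0, -164.0]
wrist_force: [0.3, -0.5, -1.7]
opening: 0.0188
grasp_force: 78.2
```

{"name": "send_rows", "arguments": {
  "moves": [0.038, 0.011, 0, 0, 0, 0, 1, 0.038, 0.011, 0, 0, 0, 0, 1]
}}

```text
time: 15.82
ee_pos: [0.4759, 0.0655, 0.0585]
tcp_rot: [180.0, -0.0, -164.0]
wrist_force: [-1.1, -0.8, -1.0]
opening: 0.0181
grasp_force: 78.2
```

{"name": "send_rows", "arguments": {
  "moves": [0.038, 0.011, 0, 0, 0, 0, 1]
}}

```text
time: 15.95
ee_pos: [0.4764, 0.0657, 0.0584]
tcp_rot: [180.0, -0.1, -164.0]
wrist_force: [-4.4, -1.3, -0.1]
opening: 0.0187
grasp_force: 78.3
```

{"name": "send_rows", "arguments": {
  "moves": [0.038, 0.011, 0, 0, 0, 0, 1]
}}

```text
time: 16.08
ee_pos: [0.477, 0.0658, 0.0583]
tcp_rot: [180.0, -0.1, -164.0]
wrist_force: [-6.6, -3.0, 1.3]
opening: 0.019
grasp_force: 78.4
```

{"name": "send_rows", "arguments": {
  "moves": [0.038, 0.011, 0, 0, 0, 0, 1]
}}

```text
time: 16.2
ee_pos: [0.4775, 0.066, 0.0582]
tcp_rot: [180.0, -0.2, -164.0]
wrist_force: [-9.3, -1.9, 1.8]
opening: 0.0185
grasp_force: 78.5
```

{"name": "send_rows", "arguments": {
  "moves": [0.038, 0.011, 0, 0, 0, 0, 1]
}}

```text
time: 16.32
ee_pos: [0.4782, 0.0662, 0.0582]
tcp_rot: [180.0, -0.2, -164.0]
wrist_force: [-9.3, -3.0, 2.1]
opening: 0.0188
grasp_force: 78.6
```

{"name": "send_rows", "arguments": {
  "moves": [0.038, 0.011, 0.01, 0, 0, 0, 1]
}}

```text
time: 16.45
ee_pos: [0.4789, 0.0664, 0.0584]
tcp_rot: [180.0, -0.2, -164.0]
wrist_force: [-9.7, -3.1, 2.3]
opening: 0.0189
grasp_force: 78.6
```

{"name": "send_rows", "arguments": {
  "moves": [0.038, 0.011, 0.01, 0, 0, 0, 1]
}}

```text
time: 16.58
ee_pos: [0.4798, 0.0667, 0.0586]
tcp_rot: [180.0, -0.2, -164.0]
wrist_force: [-9.9, -2.3, 1.6]
opening: 0.0188
grasp_force: 78.6
```

{"name": "send_rows", "arguments": {
  "moves": [0.038, 0.011, 0, 0, 0, 0, 1]
}}

```text
time: 16.7
ee_pos: [0.4809, 0.067, 0.0586]
tcp_rot: [180.0, -0.2, -164.0]
wrist_force: [-8.3, -2.6, 0.8]
opening: 0.0189
grasp_force: 78.6
```

{"name": "send_rows", "arguments": {
  "moves": [0.038, 0.011, 0, 0, 0, 0, 1]
}}

```text
time: 16.82
ee_pos: [0.4821, 0.0674, 0.0586]
tcp_rot: [180.0, -0.2, -164.0]
wrist_force: [-7.2, -2.7, 0.1]
opening: 0.0189
grasp_force: 78.5
```

{"name": "send_rows", "arguments": {
  "moves": [0.038, 0.011, 0, 0, 0, 0, 1]
}}

```text
time: 16.95
ee_pos: [0.4835, 0.0678, 0.0587]
tcp_rot: [180.0, -0.1, -164.0]
wrist_force: [-4.3, -1.1, -0.4]
opening: 0.0186
grasp_force: 78.4
```

{"name": "send_rows", "arguments": {
  "moves": [0.02, 0.006, 0, 0, 0, 0, 1]
}}

```text
time: 17.08
ee_pos: [0.4846, 0.068, 0.0588]
tcp_rot: [180.0, -0.0, -164.0]
wrist_force: [-1.3, 0.3, -1.9]
opening: 0.019
grasp_force: 78.2
```

{"name": "send_rows", "arguments": {
  "moves": [0.02, 0.006, 0, 0, 0, 0, 1]
}}

```text
time: 17.2
ee_pos: [0.485, 0.0682, 0.0588]
tcp_rot: [180.0, -0.1, -164.0]
wrist_force: [-4.8, -2.0, -1.2]
opening: 0.019
grasp_force: 78.2
```

{"name": "send_rows", "arguments": {
  "moves": [0.02, 0.006, 0, 0, 0, 0, 1]
}}

```text
time: 17.32
ee_pos: [0.485, 0.0682, 0.0587]
tcp_rot: [180.0, -0.1, -164.0]
wrist_force: [-7.6, -2.5, -1.4]
opening: 0.0184
grasp_force: 78.3
```

{"name": "send_rows", "arguments": {
  "moves": [0.02, 0.006, 0, 0, 0, 0, 1]
}}

```text
time: 17.45
ee_pos: [0.4851, 0.0682, 0.0586]
tcp_rot: [180.0, -0.2, -164.0]
wrist_force: [-10.2, -3.9, 1.8]
opening: 0.0186
grasp_force: 78.4
```

{"name": "send_rows", "arguments": {
  "moves": [0.02, 0.006, 0, 0, 0, 0, 1]
}}

```text
time: 17.58
ee_pos: [0.4851, 0.0682, 0.0585]
tcp_rot: [180.0, -0.2, -164.0]
wrist_force: [-13.0, -3.5, 1.6]
opening: 0.0189
grasp_force: 78.5
```

{"name": "send_rows", "arguments": {
  "moves": [0, 0, 0, 0, 0, 0, 1]
}}

```text
time: 17.7
ee_pos: [0.4852, 0.0682, 0.0585]
tcp_rot: [180.0, -0.2, -164.0]
wrist_force: [-11.9, -3.3, 1.0]
opening: 0.0184
grasp_force: 78.5
```

{"name": "send_rows", "arguments": {
  "moves": [0.024, 0.007, 0, 0, 0, 0, 1, 0, 0, 0, 0, 0, 0, 1]
}}

```text
time: 17.95
ee_pos: [0.4852, 0.0683, 0.0584]
tcp_rot: [180.0, -0.3, -164.0]
wrist_force: [-13.8, -4.5, 2.1]
opening: 0.0186
grasp_force: 78.7
```

{"name": "send_rows", "arguments": {
  "moves": [0, 0, 0, 0, 0, 0, 1, 0, 0, 0, 0, 0, 0, 1]
}}

```text
time: 18.2
ee_pos: [0.4852, 0.0683, 0.0584]
tcp_rot: [180.0, -0.3, -164.0]
wrist_force: [-14.9, -3.9, 2.9]
opening: 0.0186
grasp_force: 78.7
```

```bash
python3 - <<'E'
from h import *
o=bot.get_obs();print(o["time"],o["ee_pos"],o["tcp_rot"],o["wrist_force"],o["torque"])
E
```

```text
18.2 [0.48519206 0.06826307 0.05843653] [ 179.99463746   -0.28783097 -164.00012797] [-14.91842175  -3.92983811   2.86055127] [-0.7030456   2.58721899  0.0203423 ]
```

{"name": "send_rows", "arguments": {
  "moves": [0.01, 0.003, 0, 0, 0, 0, 1, 0, 0, 0, 0, 0, 0, 1, 0, 0, 0, 0, 0, 0, 1]
}}

```text
time: 18.58
ee_pos: [0.4852, 0.0683, 0.0584]
tcp_rot: [180.0, -0.3, -164.0]
wrist_force: [-16.0, -5.0, 3.1]
opening: 0.0187
grasp_force: 78.8
```

{"name": "send_rows", "arguments": {
  "moves": [-0.077, -0.022, 0, 0, 0, 0, 1, -0.19, -0.055, 0, 0, 0, 0, 1, -0.19, -0.055, 0, 0, 0, 0, 1, -0.19, -0.055, 0, 0, 0, 0, 1, -0.19, -0.055, 0, 0, 0, 0, 1, -0.19, -0.055, 0, 0, 0, 0, 1, -0.19, -0.055, 0, 0, 0, 0, 1]
}}

```text
time: 19.45
ee_pos: [0.457, 0.0601, 0.0591]
tcp_rot: [-180.0, 0.0, -164.0]
wrist_force: [-0.9, 0.3, -1.8]
opening: 0.0189
grasp_force: 78.2
```

```bash
python3 ov.py ov3.png .6043 .1022 16
```

```text
19.5 [0.4565 0.06   0.059 ] [ 179.9991   -0.0211 -163.9868] [ 0.1002  0.661  -1.1972] [ 0.0115 -0.0626  0.0046]
```

View pics/ov3.png

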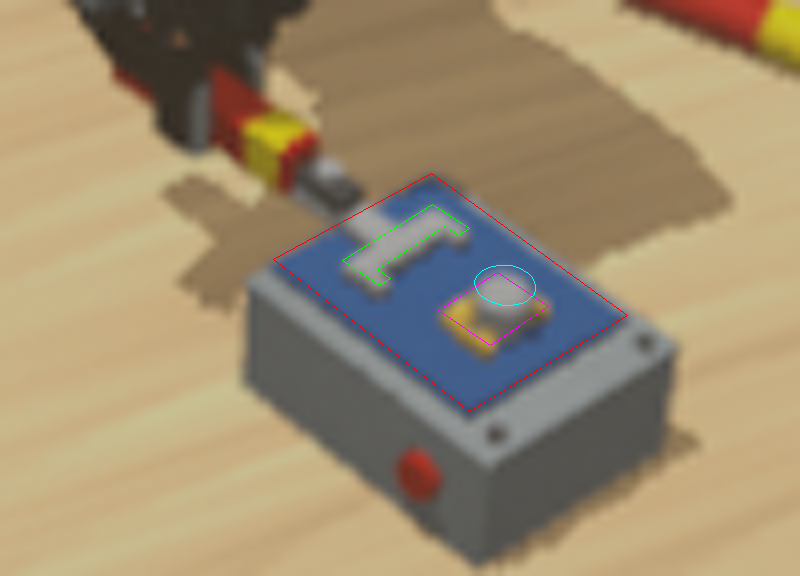

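The clip sits round the pin at (495,320) and the fork (400,240) is clear; the push peaked at about 16.8 N. Returning the fork.

{"name": "send_rows", "arguments": {
  "moves": [0, 0, 0.5, 0, 0, 0, 1, 0, 0, 1, 0, 0, 0, 1, 0.1, -0.5, 0.04, 0, 0, -0.1, 1, 0.135, -0.95, 0, 0, 0, -0.103, 1, 0.135, -0.95, 0, 0, 0, -0.103, 1, 0.135, -0.95, 0, 0, 0, -0.103, 1, 0.135, -0.95, 0, 0, 0, -0.103, 1, 0.135, -0.95, 0, 0, 0, -0.103, 1]
}}

```text
time: 20.5
ee_pos: [0.4766, -0.0726, 0.0969]
tcp_rot: [-180.0, -0.0, -169.4]
wrist_force: [0.3, 1.1, -1.7]
opening: 0.0183
grasp_force: 78.3
```

{"name": "send_rows", "arguments": {
  "moves": [0.135, -0.95, 0, 0, 0, -0.103, 1, 0.135, -0.95, 0, 0, 0, -0.103, 1, 0.135, -0.95, 0, 0, 0, -0.103, 1, 0.135, -0.95, 0, 0, 0, -0.103, 1, 0.135, -0.95, 0, 0, 0, -0.103, 1, 0.135, -0.95, 0, 0, 0, -0.103, 1, 0.135, -0.95, 0, 0, 0, -0.103, 1, 0, 0, 0, 0, 0, 0, 1]
}}

```text
time: 21.5
ee_pos: [0.5001, -0.2392, 0.0969]
tcp_rot: [180.0, -0.0, -175.6]
wrist_force: [0.2, 0.1, -1.0]
opening: 0.0189
grasp_force: 78.3
```

{"name": "send_rows", "arguments": {
  "moves": [0, 0, 0, 0, 0, 0, 1]
}}

```text
time: 21.62
ee_pos: [0.5001, -0.2375, 0.0972]
tcp_rot: [180.0, -0.0, -175.5]
wrist_force: [-1.4, -0.4, -1.3]
opening: 0.0188
grasp_force: 78.3
```

{"name": "send_rows", "arguments": {
  "moves": [0.01, -0.19, 0, 0, 0, 0, 1, 0, 0, -0.6, 0, 0, 0, 1, 0, 0, -1, 0, 0, 0, 1, 0, 0, -0.6, 0, 0, 0, 1, 0, 0, -0.4, 0, 0, 0, 1, 0, 0, -0.2, 0, 0, 0, 1, 0, 0, 0, 0, 0, 0, 1]
}}

```text
time: 22.5
ee_pos: [0.5006, -0.2421, 0.0276]
tcp_rot: [-180.0, 0.0, -175.5]
wrist_force: [0.5, 0.1, -1.1]
opening: 0.0188
grasp_force: 78.4
```

{"name": "send_rows", "arguments": {
  "moves": [0, 0, -0.06, 0, 0, 0, 1, 0, 0, -0.05, 0, 0, 0, 1, 0, 0, 0, 0, 0, 0, 1]
}}

```text
time: 22.88
ee_pos: [0.5006, -0.2421, 0.0249]
tcp_rot: [-180.0, 0.0, -175.5]
wrist_force: [0.3, -0.2, -1.6]
opening: 0.0185
grasp_force: 78.4
```

{"name": "send_rows", "arguments": {
  "moves": [0, 0, -0.03, 0, 0, 0, 1, 0, 0, -0.03, 0, 0, 0, 1]
}}

```text
time: 23.12
ee_pos: [0.5006, -0.2421, 0.0233]
tcp_rot: [-180.0, 0.0, -175.5]
wrist_force: [1.1, -0.2, -0.7]
opening: 0.0186
grasp_force: 78.4
```

{"name": "send_rows", "arguments": {
  "moves": [0, 0, -0.03, 0, 0, 0, 1, 0, 0, 0, 0, 0, 0, 1]
}}

```text
time: 23.38
ee_pos: [0.5006, -0.2421, 0.023]
tcp_rot: [-180.0, 0.0, -175.5]
wrist_force: [-3.1, 0.6, 4.6]
opening: 0.0186
grasp_force: 79.3
```

{"name": "send_rows", "arguments": {
  "moves": [0, 0, 0, 0, 0, 0, 0.3, 0, 0, 0, 0, 0, 0, 0, 0, 0, 0, 0, 0, 0, -0.4, 0, 0, 0, 0, 0, 0, -1, 0, 0, 0, 0, 0, 0, -1, 0, 0, 0, 0, 0, 0, -1, 0, 0, 0, 0, 0, 0, -1]
}}

```text
time: 24.25
ee_pos: [0.5006, -0.2421, 0.0225]
tcp_rot: [180.0, -0.0, -175.5]
wrist_force: [0.4, -0.5, 0.5]
opening: 0.0856
grasp_force: 0.0
```

{"name": "send_rows", "arguments": {
  "moves": [0, 0, 0.4, 0, 0, 0, -1, 0, 0, 1, 0, 0, 0, -1, 0, 0, 1, 0, 0, 0, -1, 0, 0, 1, 0, 0, 0, -1, 0, 0, 1, 0, 0, 0, -1, 0, 0, 1, 0, 0, 0, -1, 0, 0, 0.5, 0, 0, 0, -1, 0, 0, 0, 0, 0, 0, -1]
}}

```text
time: 25.25
ee_pos: [0.5009, -0.2423, 0.1709]
tcp_rot: [-180.0, 0.1, -175.5]
wrist_force: [0.1, 0.1, -0.3]
opening: 0.0853
grasp_force: 0.0
```

```bash
python3 - <<'E'
from h import *
o=bot.get_obs();print(o["time"],o["ee_pos"],o["wrist_force"])
c=bot.camera("wrist");s=bot.camera("scene");t=bot.camera("top")
a=cv2.resize(c["color"][110:310,190:450,::-1],None,fx=2,fy=2,interpolation=cv2.INTER_CUBIC)
b=cv2.resize(s["color"][150:280,190:390,::-1],(520,338),interpolation=cv2.INTER_CUBIC)[:190]
b=cv2.resize(s["color"][165:237,295:395,::-1],(270,194),interpolation=cv2.INTER_CUBIC)
e=cv2.resize(t["color"][140:230,240:365,::-1],(270,194),interpolation=cv2.INTER_CUBIC)
cv2.imwrite("pics/fin.png",np.hstack([a[:388],np.vstack([b,e])]))
E
```

```text
25.25 [ 0.50094218 -0.24229167  0.17090059] [ 0.12413238  0.06520817 -0.26817643]
```

View pics/fin.png

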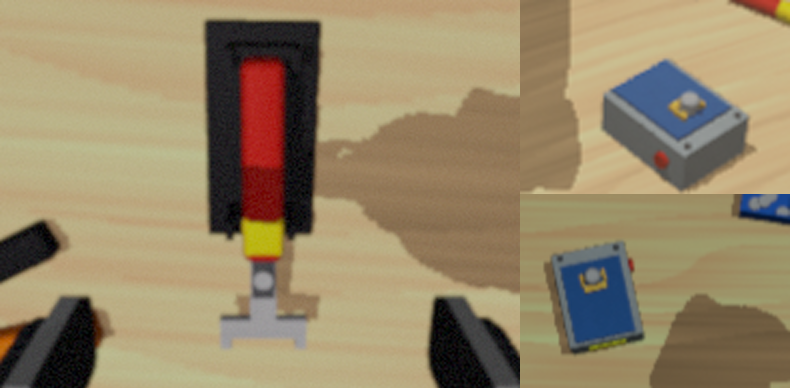

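The fork lies square in its rest, prongs forward (head at (263,330)), and the clip is round the pin (688,105). Nothing else has moved. Handing in.

```bash
python3 -c "
from workcell import bot
print(bot.job_done())"
```

```text
the job is handed in; nothing more can be done
None
```

The clip is snapped home on the pivot pin, bedded with a push of about 16.8 N; the fork is back in its rest with the prongs as before, and the job was handed in at about 25 s.

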